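# Lay a standing leg blank down against the planing stop

### The arm

A 6-joint arm with a two-finger parallel gripper is mounted at the origin on a cart in front of the work surface, level with it; the furniture and walls round the work are solid. World frame = base frame: x ahead of the robot, y to its left, z up, the work surface at z = 0. Lengths are in m, angles in rad, forces in N, time in s.
With the tool pointing down it reaches from about 0.25 to 0.775 m from the base axis. Payload 4 kg.
Tool frame: the origin (TCP) lies midway between the tips of the shut fingers; the grasp point (between the pads) lies 19 mm behind it; y points along the fingers, x is the direction in which the jaws open and shut, and the axes are right-handed (so a half turn about y gives the same grasp; the last joint's range is limited). The gripper opens to 94 mm and grips with 3 to 60 N. Pads are 16 mm wide; open, the fingers measure 119 mm over their backs; the gripper's body (75 mm by 177 mm) begins 78 mm behind the grasp point.
Start: joints at [1.209, 0.087, 1.371, -0, 1.684, -0.103], TCP at [0.141, 0.532, 0.206] pointing down, gripper open.
Joint ranges: [-3.1, 3.1], [-0.76, 2.03], [0.27, 2.55], [-1.08, 4.22], [0.17, 2.65], [-2.57, 2.57]. Speed limits (rad/s): [2.79, 2.79, 3.14, 3.14, 3.14, 3.14].

### API

Orientations are given as a unit quaternion [w, x, y, z].
In Python, from bench import arm gives the robot as it stands.
- The arm moves only by the tool drive_tool, never from a script. Its argument "commands" is a list of rows, each an object of numbers: "dx", "dy", "dz": the shift along the world's x, y, z in units of 25 mm (1.0 is 25 mm); "roll": the turn about the world's z in units of 6 degrees (1.0 is 6 degrees); "claw": the opening in per cent of the stroke, from 0 (shut) to 100 (fully open). In form: [{"dx": .., "dy": .., "dz": .., "roll": .., "claw": ..}, ...]. A call has 1 to 8 rows; each row shifts and turns the commanded pose from where the row before left it; what a row does not reach is not made up. A row lasts 1/10 s, in which the tool goes at most 50 mm and 8.59 degrees, less where a joint would pass 70% of its speed; a pose out of reach is approached as far as the arm can. A call is refused whole if a number of a shift passes 1 or a number of a turn 1, either way. A call with a gripper value outside its range is refused whole. The fingers move at their own pace and stop on an object; "newtons" is the grip in N (left out, the last holds). Time passes only in rows, so rows that do not move let the fingers close. It gives the time, the measured TCP pose, the force and the opening at its end, in the units of the state.
- arm.sense(): the state, without advancing time (a new reading comes with each control period).
- arm.grab_frame(name): name is "scene" or "top"; returns a dict with "color" (480x640x3 uint8, red, green, blue), "z_map" (480x640 float32, m along the optical axis (not along the pixel's ray), 0 where there is no reading), "intrinsics" (3x3 intrinsics, pixels), "rvec" (rotation vector, rad) and "tvec" (3), from world to camera coordinates, as OpenCV has them. Camera axes: x right, y down, z forward; pixel columns grow to the right and rows downward; lengths in m; the calibration is good to about 2 mm. A picture is of the moment at which its call begins.
- arm.sign_off(): hands the job in, once; it reports no verdict.
Trained networks look in the newest picture that a camera, given by its name, has taken for a name from the list of things; names that differ only in an ending like _2 or _b are one class to them, and where a whole thing is asked for, a point or a joint stands for the part that bears it (a point fixed in the world has none). Each returns a list of dicts, best first, with "score" (0 to 1); they miss things now and then, are a little off and sometimes report something else, mostly with a low value. They report only what shows in the picture. A call takes as long as a camera call.
- arm.masks_of(camera, label): "pixels" (480x640 bool, what is visible of it) and "rect" ([left, top, width, height] as shares, 0 to 1, of the picture: columns of its width, rows of its height, round what is visible of it).
- arm.tip_of(camera, label): "position" ([column, row] as shares, 0 to 1, of the picture: columns of its width, rows of its height: a listed point, or the origin of a listed thing).
The state is a dict: "t": time; "joints": joint angles; "dq": joint speeds; "joint_torque": joint torques, N m; "ee_pos": TCP position; "orientation": TCP orientation; "force": force on the tool from outside, world axes, zero at the start; "torque": the same for the moment, N m; "width": finger opening in m.
Only numpy, scipy, OpenCV 4.12 (cv2) and the standard library are available. Lean on these libraries where they do the work, as an engineer would, in place of code of your own. Each camera call takes 0.05 s, during which the arm holds its last target.

### The job

Tip the wooden leg blank that stands on the planing board over, away from the board's end stop, and lower it gently onto its broad side on the board - support it all the way down, do not let it drop. Push it along the board until its foot end sits squarely against the stop, and then take the hand away. Only push and support it with the fingers, lightly: do not squeeze it or lift it off the board, and leave the pencil and the other things round it where they are.

Things in the scene. Friction and masses are not known exactly. Their poses are not given: they have to be found in the camera images.
- leg_blank: Plain wooden block 40 x 70 x 200 mm, about 0.4 kg, with a 14 mm wide mortise slot through its thickness; stands upright on the board near the stop. Origin: centre of its foot end; z runs up to the head end; x through the 40 mm thickness, at the start away from the stop; y across the 70 mm width. Tip it about its foot edge at x = +20 mm onto its +x face. Past 0.2 rad of lean it falls unless held.
- leg_head (a point): Centre of the head end of the leg blank (its top while it stands), 200 mm from its foot end.
- planing_board: Fixed plywood board, upper face 30 mm above the bench. Origin on the bench; x runs along the board from stop to open end, z up. Upper face: x -115 to +85, y -65 to +65 mm. The stop is a dark strip 20 mm thick, 25 mm high across the -x end; its working face, at x = -95 mm, looks to +x. When home, the blank sticks out 20 mm beyond the open end.
- stop_face (a point): Middle of the lower edge of the stop's working face, on the upper face of the board; axes as the board's.
- carpenter_pencil: Red flat pencil, 155 mm long, 14 mm wide, 8 mm high, lying on the board along its edge on the +y side, about 55 mm from the board's middle line; leave it.
- cork_block: Cork sanding block, 60 x 105 x 35 mm, on the bench; leave it.
- filler_jar: Small jar with dark lid, 66 mm across, 57 mm high, on the bench; leave it.
- string_ball: Ball of string, about 65 mm, on the bench; leave it.
- offcut_b: Pine wedge, 30 x 100 x 24 mm, on the bench; leave it.
- plane_scraper: Grey scraper block, 30 x 70 x 15 mm, on the bench; leave it.

How it is judged:
At the end, for the whole second after the job is handed in: The leg blank lies at rest flat on its 70 mm wide side on the board (level within 0.07 rad, its middle line 45 to 55 mm above the bench), head towards the open end, its foot end at most 7 mm from the stop, within 35 mm of the board's middle line and within 0.12 rad of the board's direction (angle between leg_blank's own z axis and vertical between 1.5 and 1.64 rad and height (world z) of leg_blank between 0.045 and 0.055 m and x of leg_blank in the frame of planing_board below -0.088 m and x of leg_head in the frame of planing_board above 0.09 m and y of leg_blank in the frame of planing_board between -0.035 and 0.035 m and angle between the z axis of leg_blank and the x axis of planing_board, either way round below 0.12 rad and linear speed of leg_blank below 0.01 m/s); the robot touches nothing.
It fails at once if the leg blank falls or drops: it turns faster than 4 rad/s (angular speed of leg_blank above 4 rad/s).
It fails at once if the leg blank is lifted: the centre of its foot end rises more than 70 mm above the bench, or its head more than 245 mm (height (world z) of leg_blank above 0.07 m or height (world z) of leg_head above 0.245 m).
It fails at once if the fingers press or squeeze the leg blank with more than 25 N (contact force between the fingers and leg_blank above 25 N).
It fails at once if a bystander is moved by more than 20 mm (distance of any of carpenter_pencil, cork_block, filler_jar, string_ball, offcut_b, plane_scraper from where it was at the start of the episode above 0.02 m).
It also fails if it takes over 59 s, if anything falls off the work surface, if the arm or the gripper's body presses on something with over 40 N, if the wrist force passes 120 N, or if a joint passes its speed limit or range.

## Working session

There is one attempt and no reset: what is moved stays moved. The work goes in short steps, Python scripts to look and compute and a tool call to move; the robot and the scene stay as the last step left them, time stands still between calls to the robot, and variables do not carry over. Pictures are saved under pics/ and viewed, and the job is handed in when it is done.

Besides the shell and the picture viewer there is one more tool, called after "Emit:" by a JSON object that holds its "fn" and its "kwargs", one argument or row to a line. drive_tool: Moves the arm, as the interface text tells. Its arguments: {"type":"object","properties":{"commands":{"type":"array","items":{"type":"object","properties":{"dx":{"type":"number"},"dy":{"type":"number"},"dz":{"type":"number"},"roll":{"type":"number"},"claw":{"type":"number"}}}},"newtons":{"type":"number"}},"required":["commands"]}

```bash
ls; mkdir -p pics; cat > h.py <<'E'
import numpy as np,cv2
from bench import arm
def grab(n,fn=None):
    f=arm.grab_frame(n)
    if fn: cv2.imwrite('pics/'+fn,cv2.cvtColor(f['color'],cv2.COLOR_RGB2BGR))
    return f
def cloud(f):
    z=f['z_map'];K=f['intrinsics'];R=cv2.Rodrigues(np.array(f['rvec'],float))[0];t=np.array(f['tvec'],float).ravel()
    v,u=np.mgrid[:480,:640]
    P=np.stack([(u-K[0,2])/K[0,0]*z,(v-K[1,2])/K[1,1]*z,z],-1)
    W=(P-t)@R
    W[z<=0]=np.nan
    return W
E
python3 - <<'E'
from h import *
np.set_printoptions(precision=4,suppress=True)
s=arm.sense();print({k:s[k] for k in('t','ee_pos','orientation','force','width')})
for c in('scene','top'):
    f=grab(c,c+'0.png');W=cloud(f)
    for l in('leg_blank','planing_board','carpenter_pencil'):
        for m in arm.masks_of(c,l)[:1]:
            p=W[m['pixels']];p=p[~np.isnan(p[:,0])]
            print(c,l,m['score'],np.percentile(p,[2,50,98],axis=0).tolist(),m['rect'])
    for l in('leg_head','stop_face','leg_blank','planing_board'):
        for m in arm.tip_of(c,l)[:1]:print(c,l,m['score'],np.array(m['position'])*[640,480])
E
```

```text
pics
{'t': 0.0, 'ee_pos': array([0.1406, 0.5312, 0.2043]), 'orientation': array([-0.5599,  0.5607,  0.4307, -0.4319]), 'force': array([ 0.2546,  0.5124, -0.1169]), 'width': 0.09374327728442458}
scene leg_blank 0.85 [[0.5041827118926737, -0.32465086792813824, 0.03729041964045044], [0.5173218460894791, -0.3184609762454452, 0.16114596113554955], [0.5722989102335784, -0.286212707641174, 0.2313931992236671]] [0.5225, 0.4179, 0.0653, 0.1915]
scene planing_board 0.74 [[0.4620097548368206, -0.36178687762448464, 0.014683058634812281], [0.5113810708636138, -0.25452306358750637, 0.03029730336475268], [0.591091144559327, -0.1650176733221268, 0.05633077580099188]] [0.4328, 0.4969, 0.1725, 0.1602]
scene carpenter_pencil 0.72 [[0.46949486575409705, -0.33425315643231057, 0.029371185374531185], [0.47499783225292497, -0.2798137092601777, 0.03699687995608818], [0.48803134982239776, -0.20194446161073493, 0.04010656013760968]] [0.455, 0.5677, 0.0861, 0.0785]
scene leg_head 0.76 [355.904 207.12 ]
scene stop_face 0.91 [361.92  291.408]
scene leg_blank 0.58 [352.192 280.08 ]
scene planing_board 0.64 [329.40
[... 209 characters left out ...]
2316765375]] [0.5341, 0.4019, 0.0344, 0.0769]
top planing_board 0.82 [[0.4665287942219067, -0.3557739076933801, 0.025592778084790487], [0.5273685519495435, -0.2356131466487178, 0.03225054731870723], [0.5919734591833101, -0.1625979850461991, 0.05908573503477606]] [0.4608, 0.4075, 0.123, 0.1133]
top carpenter_pencil 0.82 [[0.4716543628777799, -0.3290374488103116, 0.032210551066452424], [0.47859495800573665, -0.27286000960540924, 0.03891233811564804], [0.48580961851593174, -0.211409997457114, 0.04513590245146942]] [0.4936, 0.5079, 0.0745, 0.0048]
top leg_head 0.85 [356.672 212.496]
top stop_face 0.94 [365.696 223.488]
top leg_blank 0.94 [351.104 223.488]
top planing_board 0.62 [328.128 223.68 ]
```

View pics/scene0.png

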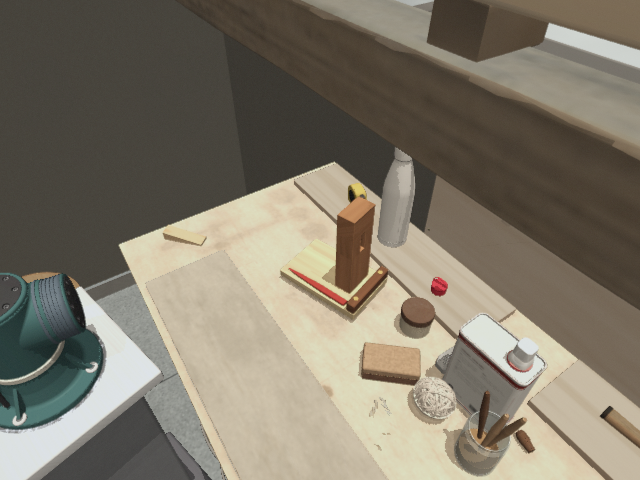

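View pics/top0.png

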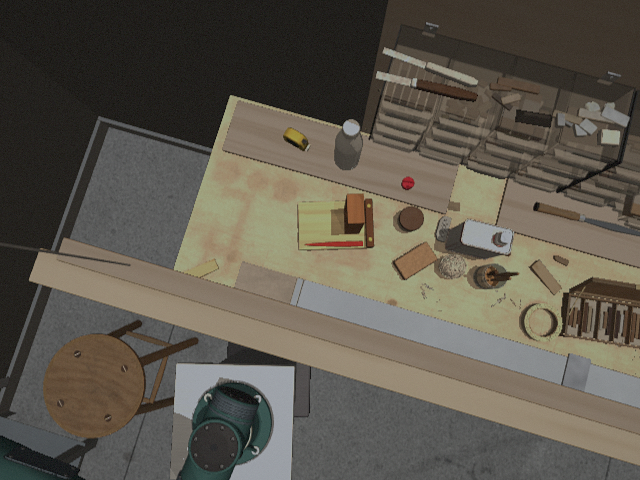

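```bash
python3 - <<'E'
from h import *
np.set_printoptions(precision=4,suppress=True)
W=cloud(grab('top'))
box=(W[...,0]>.3)&(W[...,0]<.8)&(W[...,1]>-.5)&(W[...,1]<0)
def rect(m):
    p=W[m][:,:2];r=cv2.minAreaRect((p*1000).astype(np.float32));print(len(p),r, cv2.boxPoints(r).tolist())
rect(box&(W[...,2]>.222)&(W[...,2]<.245))
m=box&(abs(W[...,2]-.03)<.006)&(W[...,0]>.44)&(W[...,0]<.62)&(W[...,1]>-.40)&(W[...,1]<-.13)
rect(m)
m=box&(abs(W[...,2]-.055)<.005)&(W[...,1]<-.3)&(W[...,1]>-.4)
rect(m)
K=arm.grab_frame('top');
# point projections
R=cv2.Rodrigues(np.array(K['rvec'],float))[0];t=np.array(K['tvec']).ravel()
C=-R.T@t;print('cam',C)
def ray(uv,z):
    d=R.T@(np.linalg.inv(K['intrinsics'])@np.array([*uv,1.]));return C+d*(z-C[2])/d[2]
print(ray((365.7,223.5),.03),ray((351.1,223.5),.03),ray((356.7,212.5),.23),ray((328.1,223.7),0))
E
```

```text
667 ((655.2237548828125, -296.3350830078125), (80.14411926269531, 297.7721252441406), 84.51617431640625) [[503.18963623046875, -321.9954833984375], [799.5989379882812, -350.4520263671875], [807.2578735351562, -270.6746826171875], [510.84857177734375, -242.2181396484375]]
2185 ((531.5531005859375, -257.31890869140625), (130.5496368408203, 197.71795654296875), 3.120091199874878) [[460.9942626953125, -162.15931701660156], [471.755859375, -359.58416748046875], [602.1119384765625, -352.478515625], [591.350341796875, -155.05364990234375]]
345 ((634.9852294921875, -326.2406311035156), (328.47021484375, 58.55210494995117), 1.8581302165985107) [[469.88720703125, -302.3052673339844], [471.7857666015625, -360.8265686035156], [800.083251953125, -350.1759948730469], [798.1846923828125, -291.6546936035156]]
cam [ 0.3359 -0.2397  1.3879]
[ 0.5351 -0.3415  0.03  ] [ 0.5342 -0.3021  0.03  ] [ 0.5309 -0.3054  0.23  ] [ 0.5365 -0.2399  0.    ]
```

```bash
python3 - <<'E'
from h import *
np.set_printoptions(precision=3,suppress=True)
f=grab('top');W=cloud(f)
for uv in [(100,270),(250,310),(400,345),(500,380),(400,320),(575,380),(348,130),(350,150),(420,80),(240,420),(210,440),(40,470),(295,138),(395,160),(320,225)]: print(uv,W[uv[1],uv[0]])
fs=grab('scene');Ws=cloud(fs)
for uv in [(300,50),(450,120),(500,30),(400,160),(395,220),(40,300),(70,310)]: print('s',uv,Ws[uv[1],uv[0]])
# board fit: erode masks
for nm,A in(('top',W),('scene',Ws)):
  m=(abs(A[...,2]-.03)<.006)&(A[...,0]>.45)&(A[...,0]<.61)&(A[...,1]>-.37)&(A[...,1]<-.14)
  m=cv2.morphologyEx(m.astype(np.uint8),cv2.MORPH_OPEN,np.ones((3,3)))>0
  r=cv2.minAreaRect((A[m][:,:2]*1000).astype(np.float32));print(nm,r,cv2.boxPoints(r).tolist())
  m=(abs(A[...,2]-.23)<.006)&(A[...,0]>.48)&(A[...,0]<.60)&(A[...,1]>-.37)&(A[...,1]<-.24)
  r=cv2.minAreaRect((A[m][:,:2]*1000).astype(np.float32));print(nm,m.sum(),r,cv2.boxPoints(r).tolist())
  m=(abs(A[...,2]-.055)<.004)&(A[...,0]>.44)&(A[...,0]<.62)&(A[...,1]>-.38)&(A[...,1]<-.325)
  r=cv2.minAreaRect((A[m][:,:2]*1000).astype(np.float32));print(nm,m.sum(),r,cv2.boxPoints(r).tolist())
s=arm.sense();w,x,y,z=s['orientation']
from scipy.spatial.transform import Rotation as R
print(R.from_quat([x,y,z,w]).as_matrix())
c=f['color'];cv2.imwrite('pics/topz.png',cv2.resize(c[150:290,260:460],None,fx=4,fy=4)[...,::-1])
E
```

```text
(100, 270) [0.362 0.043 0.759]
(250, 310) [ 0.317 -0.147  0.761]
(400, 345) [ 0.28  -0.33   0.762]
(500, 380) [ 0.241 -0.451  0.761]
(400, 320) [ 0.307 -0.34   0.695]
(575, 380) [ 0.235 -0.569  0.703]
(348, 130) [ 0.71  -0.28   0.281]
(350, 150) [ 0.689 -0.289  0.196]
(420, 80) [ 0.692 -0.385  0.592]
(240, 420) [ 0.053 -0.051  0.201]
(210, 440) [0.015 0.01  0.228]
(40, 470) [0.065 0.187 0.591]
(295, 138) [ 0.753 -0.147  0.08 ]
(395, 160) [ 0.716 -0.421  0.017]
(320, 225) [ 0.528 -0.218  0.029]
s (300, 50) [ 0.165 -0.534  0.681]
s (450, 120) [ 0.142 -0.617  0.686]
s (500, 30) [ 0.152 -0.622  0.711]
s (400, 160) [ 0.697 -0.291  0.254]
s (395, 220) [ 0.687 -0.306  0.107]
s (40, 300) [ 0.058 -0.045  0.203]
s (70, 310) [ 0.083 -0.076  0.179]
top ((531.0029296875, -248.55419921875), (130.57972717285156, 180.2230682373047), 3.106081962585449) [[460.9263000488281, -162.11276245117188], [470.6916809082031, -342.0710754394531], [601.07958984375, -334.9956359863281], [591.314208984375, -155.03732299804688]]
top 517 ((542.3621826171875, -301.7218017578125), (70.23455047607422, 40.34531021118164)
[... 654 characters left out ...]
0.688720703125, -356.78076171875], [590.4339599609375, -156.05545043945312]]
scene 590 ((540.073974609375, -303.25244140625), (71.44790649414062, 40.85871887207031), 2.945542335510254) [[503.347412109375, -284.685791015625], [505.447021484375, -325.49053955078125], [576.800537109375, -321.819091796875], [574.700927734375, -281.01434326171875]]
scene 483 ((534.4292602539062, -350.0808410644531), (131.06094360351562, 20.760257720947266), 3.515650987625122) [[468.38555908203125, -343.7386474609375], [469.65863037109375, -364.4598388671875], [600.4729614257812, -356.42303466796875], [599.1998901367188, -335.70184326171875]]
[[ 0.256  0.    -0.967]
 [ 0.967  0.     0.256]
 [ 0.    -1.    -0.   ]]
```

View pics/topz.png

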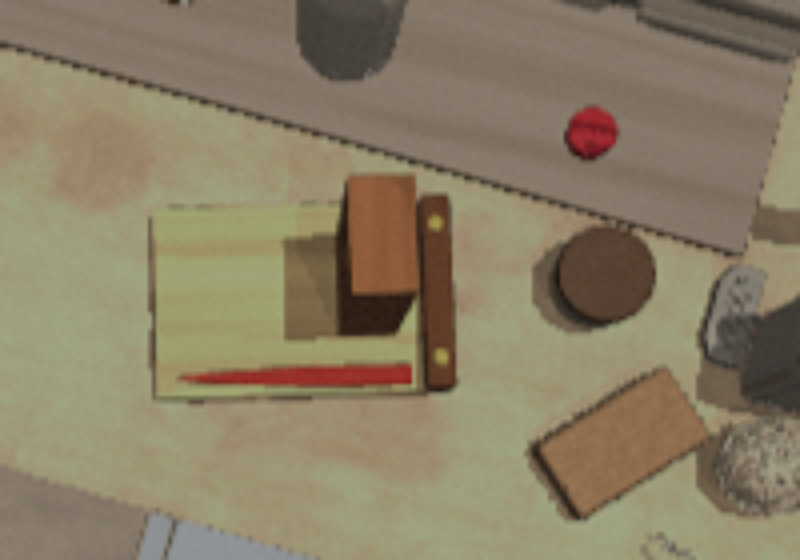

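```bash
python3 - <<'E'
from h import *
np.set_printoptions(precision=3,suppress=True,linewidth=150)
for n in('scene','top'):
    f=grab(n);W=cloud(f);z=f['z_map']
    K=f['rvec'];R=cv2.Rodrigues(np.array(K,float))[0];print(n,'cam',-R.T@np.array(f['tvec']).ravel(),'fwd',R[2])
    m=(W[...,2]>.3)&(W[...,0]>-.1)&(W[...,0]<.65)&(abs(W[...,1])<.8)
    p=W[m]
    for y0 in np.arange(-.8,.5,.1):
        q=p[(p[:,1]>=y0)&(p[:,1]<y0+.1)]
        if len(q)>20: print(round(y0,2),len(q),'min',q.min(0),'max',q.max(0), 'z hist',np.histogram(q[:,2],bins=[.3,.4,.5,.6,.65,.7,.75,.8,.9])[0])
E
```

```text
scene cam [ 0.026 -0.667  0.752] fwd [ 0.544  0.494 -0.678]
-0.7 52875 min [ 0.123 -0.682  0.663] max [ 0.217 -0.6    0.728] z hist [    0     0     0     0 32280 20595     0     0]
-0.6 16557 min [ 0.144 -0.6    0.663] max [ 0.216 -0.5    0.704] z hist [    0     0     0     0 12504  4053     0     0]
-0.5 2477 min [ 0.172 -0.5    0.663] max [ 0.2   -0.4    0.693] z hist [   0    0    0    0 2477    0    0    0]
-0.4 48 min [ 0.199 -0.4    0.663] max [ 0.209 -0.375  0.671] z hist [ 0  0  0  0 48  0  0  0]
top cam [ 0.336 -0.24   1.388] fwd [ 0.113  0.012 -0.994]
-0.8 3686 min [ 0.532 -0.8    0.339] max [ 0.65  -0.7    0.595] z hist [ 508 1221 1957    0    0    0    0    0]
-0.7 7689 min [ 0.141 -0.7    0.341] max [ 0.65  -0.6    0.763] z hist [ 470 1231 3656    0 1276  695  361    0]
-0.6 11335 min [ 0.149 -0.6    0.341] max [ 0.65  -0.5    0.763] z hist [ 500 1184 2483    1 1697 3239 2231    0]
-0.5 9936 min [ 0.175 -0.5    0.34 ] max [ 0.65  -0.4    0.764] z hist [ 449 1133 1449    0 2235 2490 2180    0]
-0.4 7285 min [ 0.202 -0.4    0.359] max [ 0.65  -0.3    0.764] z hist [  87  262  181    0 2181 2435 2139    0]
-0.3 6598 min [ 0.229 -0.3    0.69 ] max [ 0.362 -0.2    0.763] z hist [   0    0    0    0 2139 2373 2086    0]
-0.2 4495 min [ 0.255 -0.2    0.69 ] max [ 0.36  -0.1    0.764] z hist [   0    0    0    0  124 2319 2052    0]
-0.1 4281 min [ 0.283 -0.1    0.733] max [ 0.378 -0.     0.764] z hist [   0    0    0    0    0 2264 2017    0]
-0.0 4270 min [0.309 0.    0.733] max [0.402 0.1   1.016] z hist [   0    0    0    0    0 2214 1743   94]
0.1 1938 min [0.045 0.1   0.544] max [0.39 0.2  0.74] z hist [  0   0 864  92   0 982   0   0]
0.2 1296 min [0.054 0.2   0.53 ] max [0.1   0.287 0.607] z hist [   0    0 1063  233    0    0    0    0]
```

Emit:
{"fn": "drive_tool", "kwargs": {
  "commands": [
    {"dx": 0.5,"dy": -1,"roll": -0.5,"claw": 100},
    {"dx": 0.6,"dy": -1,"roll": -0.5},
    {"dx": 0.6,"dy": -1,"roll": -0.5},
    {"dx": 0.6,"dy": -1,"roll": -0.5},
    {"dx": 0.6,"dy": -1,"roll": -0.5},
    {"dx": 0.6,"dy": -1,"roll": -0.5},
    {"dx": 0.6,"dy": -1},
    {"dx": 0.6,"dy": -1}
  ]
}}

```text
$.commands[0]: bad value
```

Emit:
{"fn": "drive_tool", "kwargs": {
  "commands": [
    {"dx": 0.6,"dy": -1},
    {"dx": 0.6,"dy": -1},
    {"dx": 0.6,"dy": -1},
    {"dx": 0.6,"dy": -1},
    {"dx": 0.6,"dy": -1},
    {"dx": 0.6,"dy": -1},
    {"dx": 0.6,"dy": -1},
    {"dx": 0.6,"dy": -1}
  ]
}}

```text
$.commands[0]: bad value
```

Emit:
{"fn": "drive_tool", "kwargs": {
  "commands": [
    {"dx": 0.6,"dy": -1},
    {"dx": 0.6,"dy": -1},
    {"dx": 0.6,"dy": -1},
    {"dx": 0.6,"dy": -1},
    {"dx": 0.6,"dy": -1},
    {"dx": 0.6,"dy": -1},
    {"dx": 0.6,"dy": -1},
    {"dx": 0.6,"dy": -1}
  ]
}}

```text
$.commands[0]: bad value
```

Emit:
{"fn": "drive_tool", "kwargs": {
  "commands": [
    {"dx": 0.5,"dy": -1,"dz": 0,"roll": -0.5,"claw": 100},
    {"dx": 0.6,"dy": -1,"dz": 0,"roll": -0.5,"claw": 100},
    {"dx": 0.6,"dy": -1,"dz": 0,"roll": -0.5,"claw": 100},
    {"dx": 0.6,"dy": -1,"dz": 0,"roll": -0.5,"claw": 100},
    {"dx": 0.6,"dy": -1,"dz": 0,"roll": -0.5,"claw": 100},
    {"dx": 0.6,"dy": -1,"dz": 0,"roll": -0.5,"claw": 100},
    {"dx": 0.6,"dy": -1,"dz": 0,"roll": 0,"claw": 100},
    {"dx": 0.6,"dy": -1,"dz": 0,"roll": 0,"claw": 100}
  ]
}}

```text
t: 1.9
ee_pos: [0.2587, 0.3307, 0.2057]
orientation: [0.621, -0.621, -0.339, 0.338]
force: [0.0, 0.6, 0.3]
width: 0.0938
```

Emit:
{"fn": "drive_tool", "kwargs": {
  "commands": [
    {"dx": 0.6,"dy": -1,"dz": 0,"roll": 0,"claw": 100},
    {"dx": 0.6,"dy": -1,"dz": 0,"roll": 0,"claw": 100},
    {"dx": 0.6,"dy": -1,"dz": 0,"roll": 0,"claw": 100},
    {"dx": 0.6,"dy": -1,"dz": 0,"roll": 0,"claw": 100},
    {"dx": 0.6,"dy": -1,"dz": 0,"roll": 0,"claw": 100},
    {"dx": 0.6,"dy": -1,"dz": 0,"roll": 0,"claw": 100},
    {"dx": 0.6,"dy": -1,"dz": 0,"roll": 0,"claw": 100},
    {"dx": 0.6,"dy": -1,"dz": 0,"roll": 0,"claw": 100}
  ]
}}

```text
t: 2.7
ee_pos: [0.3787, 0.1306, 0.2057]
orientation: [-0.621, 0.621, 0.339, -0.338]
force: [0.1, -0.5, 0.3]
width: 0.094
```

Emit:
{"fn": "drive_tool", "kwargs": {
  "commands": [
    {"dx": 0.6,"dy": -1,"dz": 0,"roll": 0,"claw": 100},
    {"dx": 0.6,"dy": -1,"dz": 0,"roll": 0,"claw": 100},
    {"dx": 0.6,"dy": -1,"dz": 0,"roll": 0,"claw": 100},
    {"dx": 0.6,"dy": -1,"dz": 0,"roll": 0,"claw": 100},
    {"dx": 0.6,"dy": -1,"dz": 0,"roll": 0,"claw": 100},
    {"dx": 0.6,"dy": -1,"dz": 0.7,"roll": 0,"claw": 100},
    {"dx": 0.6,"dy": -1,"dz": 0.8,"roll": 0,"claw": 100},
    {"dx": 0.6,"dy": -1,"dz": 0.8,"roll": 0,"claw": 100}
  ]
}}

```text
t: 3.5
ee_pos: [0.4986, -0.0694, 0.2635]
orientation: [0.621, -0.621, -0.338, 0.338]
force: [0.6, 1.4, 1.0]
width: 0.094
```

Emit:
{"fn": "drive_tool", "kwargs": {
  "commands": [
    {"dx": 0.3,"dy": -1,"dz": 0,"roll": 0,"claw": 100},
    {"dx": 0.3,"dy": -1,"dz": 0,"roll": 0,"claw": 100},
    {"dx": 0.2,"dy": -1,"dz": 0,"roll": 0,"claw": 100},
    {"dx": 0.2,"dy": -1,"dz": 0,"roll": 0,"claw": 100},
    {"dx": 0.2,"dy": -1,"dz": 0,"roll": 0,"claw": 100},
    {"dx": 0.2,"dy": -1,"dz": 0,"roll": 0,"claw": 100},
    {"dx": 0.2,"dy": -1,"dz": 0,"roll": 0,"claw": 100},
    {"dx": 0.1,"dy": -1,"dz": 0,"roll": 0,"claw": 100}
  ]
}}

```text
t: 4.3
ee_pos: [0.541, -0.2693, 0.2628]
orientation: [0.621, -0.621, -0.338, 0.338]
force: [0.2, 0.3, -0.1]
width: 0.0936
```

Emit:
{"fn": "drive_tool", "kwargs": {
  "commands": [
    {"dx": 0,"dy": -0.7,"dz": 0,"roll": 0,"claw": 100},
    {"dx": 0,"dy": -0.6,"dz": 0,"roll": 0,"claw": 100},
    {"dx": 0,"dy": 0,"dz": 0,"roll": 0,"claw": 100}
  ]
}}

```text
t: 4.6
ee_pos: [0.5404, -0.3023, 0.2625]
orientation: [0.621, -0.621, -0.338, 0.338]
force: [0.0, 0.2, -0.2]
width: 0.094
```

```bash
python3 - <<'E'
from h import *
s=arm.sense();print(s['t'],s['ee_pos'],s['force'])
f=grab('top');g=grab('scene')
a=cv2.resize(f['color'][130:290,240:440],None,fx=2,fy=2);b=cv2.resize(g['color'][130:330,270:470],(400,400))
a=cv2.resize(a,(500,400))
cv2.imwrite('pics/c1.png',np.hstack([a,cv2.resize(b,(300,400)) if 0 else b[:,50:350]])[...,::-1])
E
```

```text
4.6 [ 0.54039157 -0.3023108   0.2624896 ] [ 0.04932786  0.170654   -0.19656677]
```

View pics/c1.png

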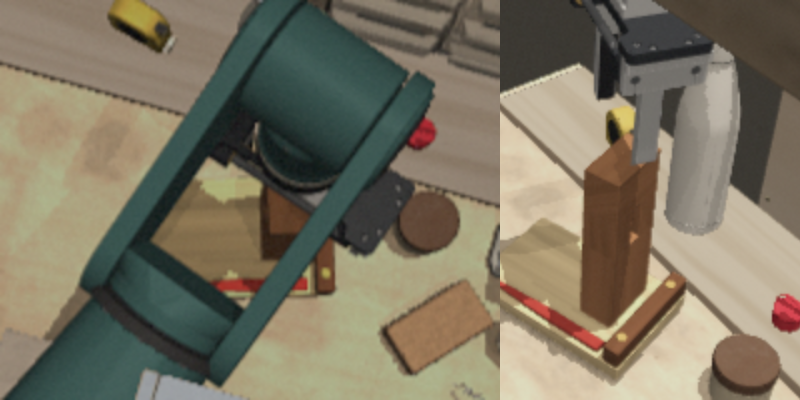

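```bash
python3 - <<'E'
from h import *
np.set_printoptions(precision=1,suppress=True,linewidth=150)
W=cloud(arm.grab_frame('scene'));s=arm.sense();T=s['ee_pos']
a=np.radians(57.2);j=np.array([np.cos(a),np.sin(a),0]);w=np.array([-np.sin(a),np.cos(a),0])
d=(W-T)*1000
J=d@j;Y=d@w;Z=d[...,2]
for z0 in range(-15,120,15):
    m=(Z>z0)&(Z<z0+15)&(abs(J)<130)&(abs(Y)<60)
    for sgn in(1,-1):
        q=m&(J*sgn>0)
        if q.sum()>3: print(z0,sgn,q.sum(),'J',np.percentile(J[q],[3,50,97]),'W',np.percentile(Y[q],[3,50,97]))
E
```

```text
0 1 72 J [45.3 47.5 55.3] W [-8.2  2.3 10.8]
0 -1 44 J [-60.2 -58.3 -49. ] W [-6.7  5.6 10.8]
15 1 71 J [45.4 47.5 57.7] W [-6.9  4.6 10.5]
15 -1 90 J [-60.9 -58.9 -50.3] W [-7.4  3.2 10.7]
30 1 53 J [45.4 47.5 54.5] W [-0.9  6.9 11. ]
30 -1 91 J [-60.5 -58.7 -49.6] W [-6.9  4.1 11. ]
45 1 59 J [45.2 48.2 55.9] W [ 0.   7.  10.7]
45 -1 97 J [-60.6 -59.3 -50.2] W [-7.3  3.6 11. ]
60 1 50 J [46.4 48.8 58.1] W [-7.6  8.1 10.9]
60 -1 100 J [-61.1 -59.1 -52.9] W [-7.6  3.1 11.1]
75 1 33 J [46.7 48.5 50.8] W [-4.8  0.9  6.7]
75 -1 44 J [-60.8 -59.5 -53.9] W [-7.7  1.6 10.7]
90 1 58 J [46.3 48.9 76.3] W [ 3.  12.3 35. ]
90 -1 178 J [-82.1 -80.3 -63.1] W [-30.    6.   34.8]
105 1 194 J [ 3.3 47.6 76.2] W [14.5 28.4 34.9]
105 -1 399 J [-82.  -80.   -5.4] W [-29.4  18.5  35. ]
```

Emit:
{"fn": "drive_tool", "kwargs": {
  "commands": [
    {"dx": 0,"dy": 0,"dz": -0.6,"roll": 0,"claw": 100},
    {"dx": 0,"dy": 0,"dz": -0.6,"roll": 0,"claw": 100},
    {"dx": 0,"dy": 0,"dz": -0.6,"roll": 0,"claw": 100},
    {"dx": 0,"dy": 0,"dz": -0.6,"roll": 0,"claw": 100},
    {"dx": 0,"dy": 0,"dz": 0,"roll": 0,"claw": 92},
    {"dx": 0,"dy": 0,"dz": 0,"roll": 0,"claw": 84},
    {"dx": 0,"dy": 0,"dz": 0,"roll": 0,"claw": 78},
    {"dx": 0,"dy": 0,"dz": 0,"roll": 0,"claw": 78}
  ],
  "newtons": 3
}}

```text
t: 5.55
ee_pos: [0.5412, -0.3011, 0.2042]
orientation: [-0.62, 0.622, 0.339, -0.338]
force: [0.8, 0.2, 1.3]
width: 0.0733
```

```bash
cat >> h.py <<'E'
e=np.array([-.054,.9985]);nb=np.array([-.9985,-.054]);S0=np.array([.535,-.339])
def tool():
    s=arm.sense();q=s['orientation'];from scipy.spatial.transform import Rotation as R
    j=R.from_quat([q[1],q[2],q[3],q[0]]).as_matrix()[:,0]
    if abs(q[0])<0: pass
    j=j[:2]; 
    if j[1]<-.1: j=-j
    p=s['ee_pos'];c=s['width']/2+.00625
    b=lambda v:np.array([v@e,v@nb])*1000
    o=b(p[:2]-S0);jj=b(j)
    hx=6.25*abs(jj[0])/1000+9*abs(jj[1])/1000
    A=o+jj*c;B=o-jj*c
    print('t%.2f z%.1f F%s w%.1f  A x inner %.1f y %.1f | B x inner %.1f y %.1f | jaw %.1f'%(s['t'],p[2]*1e3,np.round(s['force'],2),s['width']*1e3,A[0]-hx,A[1],B[0]+hx,B[1],np.degrees(np.arctan2(j[1],j[0]))))
def shot(fn):
    g=grab('scene')
    c=g['color'][150:330,240:480];cv2.imwrite('pics/'+fn,cv2.resize(c,None,fx=3.2,fy=3.2,interpolation=cv2.INTER_CUBIC)[...,::-1])
    return g
E
python3 - <<'E'
from h import *
tool();shot('c2.png')
E
```

```text
t5.55 z204.2 F[0.75 0.17 1.28] w73.3  A x inner 61.9 y -33.4 | B x inner 13.1 y 17.0 | jaw 57.2
```

View pics/c2.png

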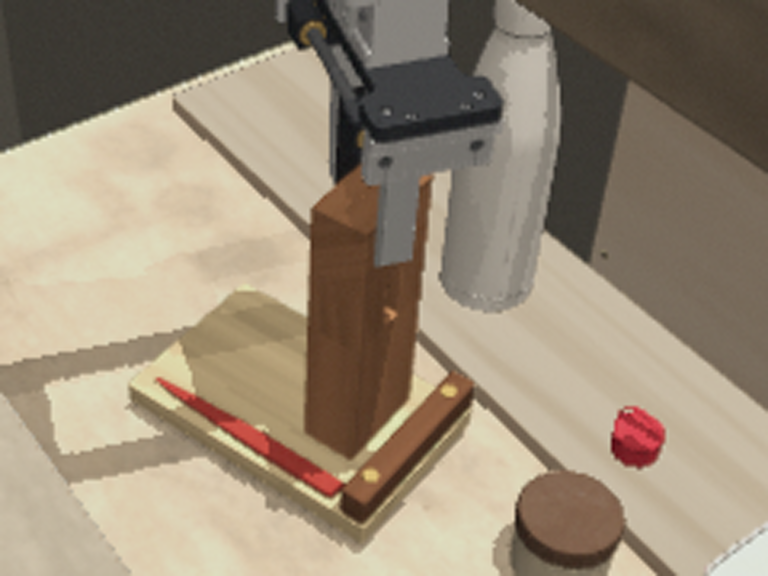

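Emit:
{"fn": "drive_tool", "kwargs": {
  "commands": [
    {"dx": 0,"dy": 0.1,"dz": 0,"roll": 0,"claw": 78},
    {"dx": 0,"dy": 0.1,"dz": 0,"roll": 0,"claw": 78},
    {"dx": -0.01,"dy": 0.15,"dz": 0,"roll": 0,"claw": 78},
    {"dx": -0.01,"dy": 0.15,"dz": 0,"roll": 0,"claw": 78},
    {"dx": -0.01,"dy": 0.15,"dz": 0,"roll": 0,"claw": 78},
    {"dx": -0.01,"dy": 0.15,"dz": 0,"roll": 0,"claw": 78},
    {"dx": -0.01,"dy": 0.15,"dz": 0,"roll": 0,"claw": 78},
    {"dx": -0.01,"dy": 0.15,"dz": 0,"roll": 0,"claw": 78}
  ]
}}

```text
t: 6.4
ee_pos: [0.5392, -0.2728, 0.203]
orientation: [0.621, -0.621, -0.338, 0.338]
force: [0.0, -0.5, -0.6]
width: 0.0736
```

```bash
cat >> h.py <<'E'
from scipy.optimize import least_squares
def blk(g=None,show=True):
    """estimate lean from the block's brown cloud, scene camera, board frame: mask"""
    ms=arm.masks_of('scene','leg_blank')
    return ms
E
python3 - <<'E'
from h import *
tool();shot('c3.png')
E
```

```text
t6.40 z203.0 F[ 0.01 -0.49 -0.57] w73.6  A x inner 90.4 y -33.0 | B x inner 41.3 y 17.4 | jaw 57.2
```

View pics/c3.png

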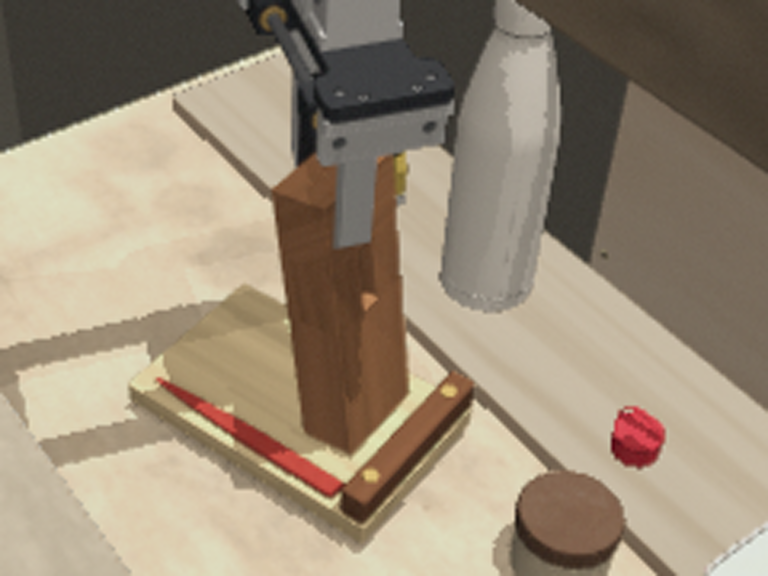

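Emit:
{"fn": "drive_tool", "kwargs": {
  "commands": [
    {"dx": -0.005,"dy": 0.1,"dz": 0,"roll": 0,"claw": 78},
    {"dx": -0.005,"dy": 0.1,"dz": 0,"roll": 0,"claw": 78},
    {"dx": -0.005,"dy": 0.1,"dz": 0,"roll": 0,"claw": 78},
    {"dx": -0.005,"dy": 0.08,"dz": 0,"roll": 0,"claw": 78},
    {"dx": -0.005,"dy": 0.08,"dz": 0,"roll": 0,"claw": 78},
    {"dx": -0.005,"dy": 0.08,"dz": 0,"roll": 0,"claw": 78},
    {"dx": -0.005,"dy": 0.08,"dz": 0,"roll": 0,"claw": 78},
    {"dx": 0,"dy": 0,"dz": 0,"roll": 0,"claw": 78}
  ]
}}

```text
t: 7.25
ee_pos: [0.5384, -0.2575, 0.203]
orientation: [0.621, -0.621, -0.338, 0.338]
force: [-0.0, 0.4, 0.1]
width: 0.0739
```

```bash
python3 - <<'E'
from h import *
tool();shot('c4.png')
E
```

```text
t7.25 z203.0 F[-0.04  0.4   0.07] w73.9  A x inner 105.8 y -33.1 | B x inner 56.6 y 17.5 | jaw 57.2
```

View pics/c4.png

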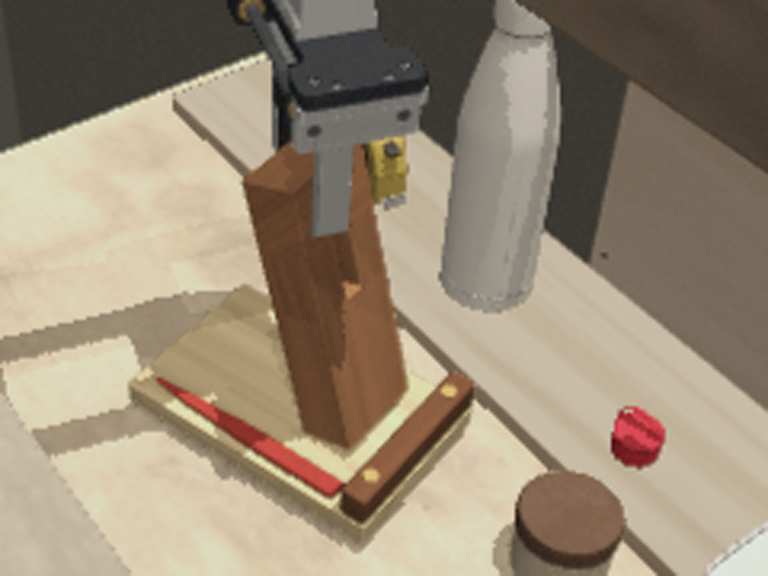

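Emit:
{"fn": "drive_tool", "kwargs": {
  "commands": [
    {"dx": -0.04,"dy": 0,"dz": 0,"roll": 0,"claw": 81},
    {"dx": -0.04,"dy": 0,"dz": 0,"roll": 0,"claw": 84},
    {"dx": -0.04,"dy": 0,"dz": 0,"roll": 0,"claw": 87},
    {"dx": -0.04,"dy": 0,"dz": 0,"roll": 0,"claw": 90},
    {"dx": -0.04,"dy": 0,"dz": 0,"roll": 0,"claw": 93},
    {"dx": -0.04,"dy": 0,"dz": 0,"roll": 0,"claw": 96},
    {"dx": -0.04,"dy": 0,"dz": 0,"roll": 0,"claw": 100},
    {"dx": 0,"dy": 0,"dz": 0,"roll": 0,"claw": 100}
  ]
}}

```text
t: 8.1
ee_pos: [0.5312, -0.2578, 0.203]
orientation: [0.621, -0.621, -0.338, 0.338]
force: [-0.0, -0.5, 1.0]
width: 0.0941
```

```bash
python3 - <<'E'
from h import *
tool();shot('c5.png')
E
```

```text
t8.10 z203.0 F[-0.02 -0.51  0.98] w94.1  A x inner 114.1 y -31.9 | B x inner 48.5 y 30.6 | jaw 57.2
```

View pics/c5.png

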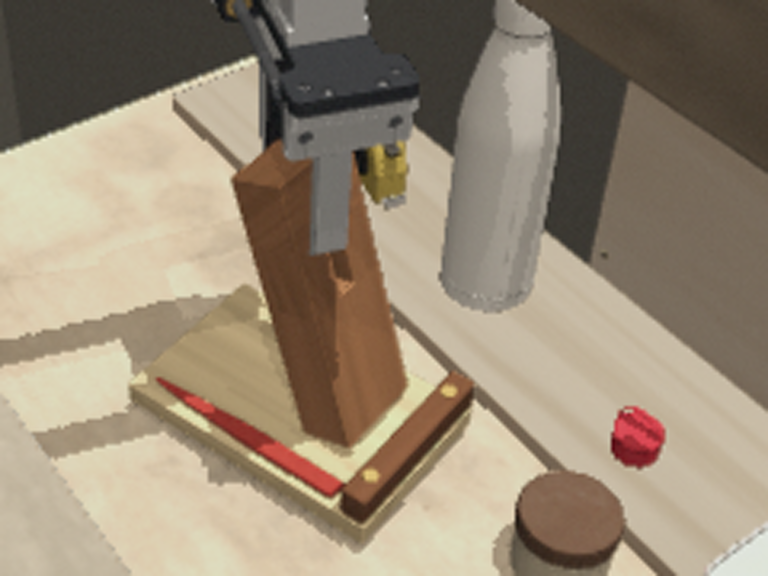

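Emit:
{"fn": "drive_tool", "kwargs": {
  "commands": [
    {"dx": -0.15,"dy": 0.01,"dz": 0,"roll": 0,"claw": 100},
    {"dx": -0.15,"dy": 0,"dz": 0,"roll": 0,"claw": 100},
    {"dx": -0.15,"dy": -0.01,"dz": 0,"roll": 0,"claw": 100},
    {"dx": -0.15,"dy": -0.01,"dz": 0,"roll": 0,"claw": 100},
    {"dx": -0.15,"dy": 0,"dz": 0,"roll": 0,"claw": 100},
    {"dx": -0.15,"dy": 0,"dz": 0,"roll": 0,"claw": 100},
    {"dx": 0,"dy": 0,"dz": 0,"roll": 0,"claw": 100}
  ]
}}

```text
t: 8.85
ee_pos: [0.5084, -0.2581, 0.2032]
orientation: [-0.621, 0.621, 0.338, -0.338]
force: [0.3, 0.7, 0.2]
width: 0.0941
```

```bash
python3 - <<'E'
from h import *
tool();shot('c6.png')
E
```

```text
t8.85 z203.2 F[0.26 0.65 0.16] w94.1  A x inner 115.0 y -9.1 | B x inner 49.4 y 53.5 | jaw 57.2
```

View pics/c6.png

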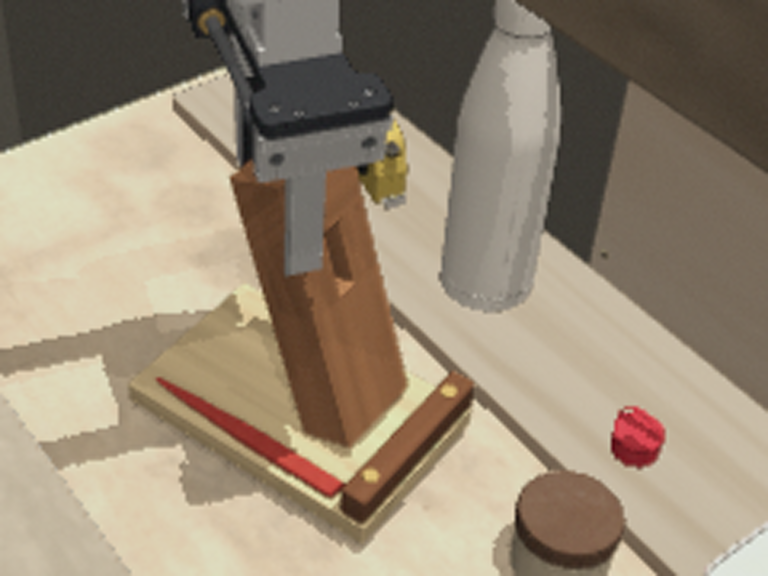

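```bash
python3 - <<'E'
import numpy as np
e=np.array([-.054,.9985]);nb=np.array([-.9985,-.054]);S0=np.array([.535,-.339])
p=np.array([.5084,-.2581]);c=53.3e-3
for k in range(1,10):
    j=np.radians(57.2-6*k);J=np.array([np.cos(j),np.sin(j)])
    hx=6.25*abs(J@e)+9*abs(J@nb)
    A=S0+e*(115+.4*k+hx)/1000+nb*(-9.1-1.0*k)/1000
    q=A-J*c; print(k,np.round((q-p)/.025,3),q);p=q
E
```

```text
1 [-0.141  0.159] [ 0.50487953 -0.2541206 ]
2 [-0.128  0.175] [ 0.50168631 -0.24974332]
3 [-0.111  0.187] [ 0.498911   -0.24507057]
4 [-0.093  0.197] [ 0.49659471 -0.24014857]
5 [-0.073  0.205] [ 0.49477352 -0.23502628]
6 [-0.052  0.211] [ 0.4934781  -0.22975485]
7 [-0.03   0.215] [ 0.49273333 -0.22438707]
8 [-0.007  0.216] [ 0.49255807 -0.21897678]
9 [0.016 0.216] [ 0.49296496 -0.2135783 ]
```

Emit:
{"fn": "drive_tool", "kwargs": {
  "commands": [
    {"dx": -0.07,"dy": 0.08,"dz": 0,"roll": -0.5,"claw": 100},
    {"dx": -0.07,"dy": 0.08,"dz": 0,"roll": -0.5,"claw": 100},
    {"dx": -0.065,"dy": 0.088,"dz": 0,"roll": -0.5,"claw": 100},
    {"dx": -0.065,"dy": 0.088,"dz": 0,"roll": -0.5,"claw": 100},
    {"dx": -0.055,"dy": 0.094,"dz": 0,"roll": -0.5,"claw": 100},
    {"dx": -0.055,"dy": 0.094,"dz": 0,"roll": -0.5,"claw": 100},
    {"dx": -0.046,"dy": 0.098,"dz": 0,"roll": -0.5,"claw": 100},
    {"dx": -0.046,"dy": 0.098,"dz": 0,"roll": -0.5,"claw": 100}
  ]
}}

```text
t: 9.7
ee_pos: [0.4971, -0.24, 0.2029]
orientation: [0.678, -0.678, -0.201, 0.201]
force: [-1.0, -0.3, 0.5]
width: 0.0939
```

```bash
python3 - <<'E'
from h import *
tool();shot('c7.png')
E
```

```text
t9.70 z202.9 F[-1.04 -0.29  0.47] w93.9  A x inner 116.6 y -13.6 | B x inner 85.3 y 78.6 | jaw 33.1
```

View pics/c7.png

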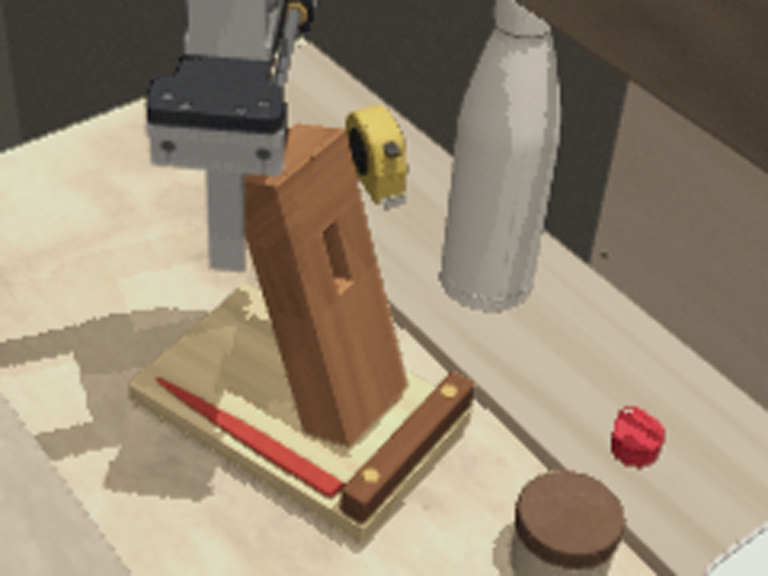

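Working well: the blank leans steadily on the front finger and the other finger is clear. I continue the roll.

Emit:
{"fn": "drive_tool", "kwargs": {
  "commands": [
    {"dx": -0.036,"dy": 0.102,"dz": 0,"roll": -0.5,"claw": 100},
    {"dx": -0.036,"dy": 0.102,"dz": 0,"roll": -0.5,"claw": 100},
    {"dx": -0.026,"dy": 0.105,"dz": 0,"roll": -0.5,"claw": 100},
    {"dx": -0.026,"dy": 0.105,"dz": 0,"roll": -0.5,"claw": 100},
    {"dx": -0.015,"dy": 0.107,"dz": 0,"roll": -0.5,"claw": 100},
    {"dx": -0.015,"dy": 0.107,"dz": 0,"roll": -0.5,"claw": 100},
    {"dx": -0.004,"dy": 0.108,"dz": 0,"roll": -0.5,"claw": 100},
    {"dx": -0.004,"dy": 0.108,"dz": 0,"roll": -0.5,"claw": 100}
  ]
}}

```text
t: 10.55
ee_pos: [0.4931, -0.2189, 0.2029]
orientation: [-0.705, 0.705, 0.056, -0.056]
force: [-0.1, 0.5, -1.7]
width: 0.0938
```

Emit:
{"fn": "drive_tool", "kwargs": {
  "commands": [
    {"dx": 0.008,"dy": 0.108,"dz": 0,"roll": -0.5,"claw": 100},
    {"dx": 0.008,"dy": 0.108,"dz": 0,"roll": -0.5,"claw": 100},
    {"dx": 0,"dy": 0,"dz": 0,"roll": 0,"claw": 100}
  ]
}}

```text
t: 10.85
ee_pos: [0.4936, -0.2133, 0.203]
orientation: [0.707, -0.707, -0.02, 0.02]
force: [0.2, -0.0, -0.3]
width: 0.0938
```

```bash
python3 - <<'E'
from h import *
tool();shot('c8.png')
E
```

```text
t10.85 z203.0 F[ 0.18 -0.03 -0.35] w93.8  A x inner 118.8 y -18.6 | B x inner 136.6 y 87.7 | jaw 3.2
```

View pics/c8.png

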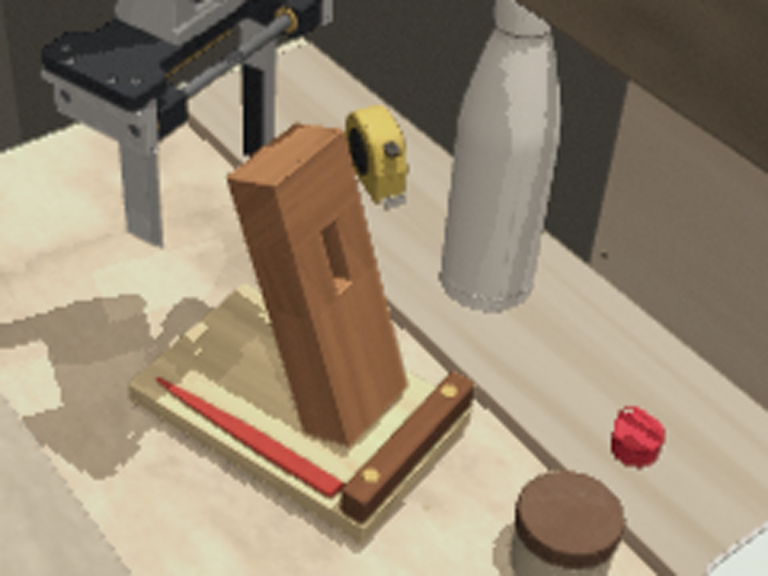

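Emit:
{"fn": "drive_tool", "kwargs": {
  "commands": [
    {"dx": 0.14,"dy": 0.01,"dz": 0,"roll": 0,"claw": 95},
    {"dx": 0.14,"dy": 0.01,"dz": 0,"roll": 0,"claw": 90},
    {"dx": 0.14,"dy": 0.01,"dz": 0,"roll": 0,"claw": 85},
    {"dx": 0.14,"dy": 0.01,"dz": 0,"roll": 0,"claw": 80},
    {"dx": 0.14,"dy": 0.01,"dz": 0,"roll": 0,"claw": 75},
    {"dx": 0.14,"dy": 0.01,"dz": 0,"roll": 0,"claw": 70},
    {"dx": 0.14,"dy": 0.01,"dz": 0,"roll": 0,"claw": 65},
    {"dx": 0.14,"dy": 0.01,"dz": 0,"roll": 0,"claw": 60}
  ]
}}

```text
t: 11.7
ee_pos: [0.5217, -0.2115, 0.203]
orientation: [-0.707, 0.707, 0.02, -0.02]
force: [-0.8, 0.9, -0.0]
width: 0.0574
```

Emit:
{"fn": "drive_tool", "kwargs": {
  "commands": [
    {"dx": 0.14,"dy": 0.01,"dz": 0,"roll": 0,"claw": 56},
    {"dx": 0.14,"dy": 0.01,"dz": 0,"roll": 0,"claw": 52},
    {"dx": 0.14,"dy": 0.01,"dz": 0,"roll": 0,"claw": 48},
    {"dx": 0.14,"dy": 0.01,"dz": 0,"roll": 0,"claw": 43},
    {"dx": 0,"dy": 0,"dz": 0,"roll": 0,"claw": 43}
  ]
}}

```text
t: 12.2
ee_pos: [0.5358, -0.2105, 0.2029]
orientation: [0.707, -0.707, -0.02, 0.02]
force: [-0.2, -0.1, 0.1]
width: 0.0406
```

```bash
python3 - <<'E'
from h import *
tool();shot('c9.png')
E
```

```text
t12.20 z202.9 F[-0.19 -0.12  0.1 ] w40.6  A x inner 119.3 y -34.3 | B x inner 137.2 y 18.8 | jaw 3.2
```

View pics/c9.png

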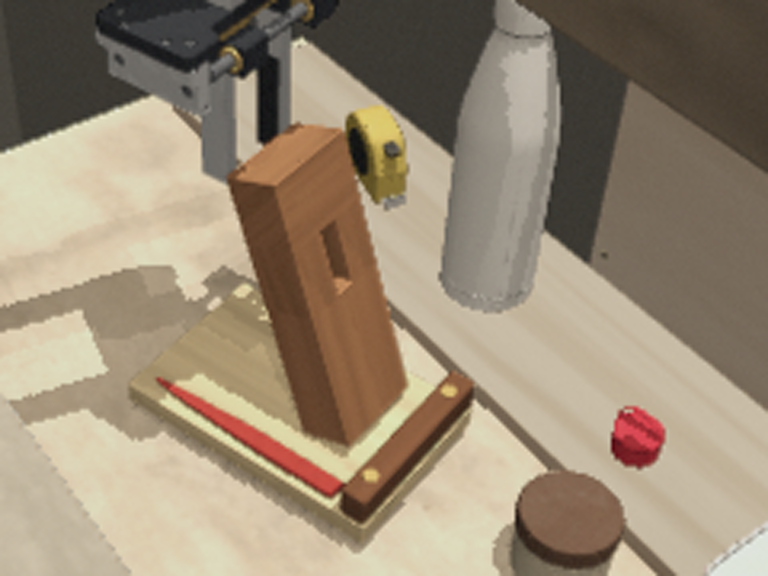

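Emit:
{"fn": "drive_tool", "kwargs": {
  "commands": [
    {"dx": -0.01,"dy": 0.2,"dz": -0.07,"roll": 0,"claw": 43},
    {"dx": -0.01,"dy": 0.2,"dz": -0.07,"roll": 0,"claw": 43},
    {"dx": -0.01,"dy": 0.19,"dz": -0.08,"roll": 0,"claw": 43},
    {"dx": -0.01,"dy": 0.19,"dz": -0.08,"roll": 0,"claw": 43},
    {"dx": -0.01,"dy": 0.19,"dz": -0.09,"roll": 0,"claw": 43},
    {"dx": -0.01,"dy": 0.19,"dz": -0.09,"roll": 0,"claw": 43},
    {"dx": -0.01,"dy": 0.18,"dz": -0.1,"roll": 0,"claw": 43},
    {"dx": 0,"dy": 0,"dz": 0,"roll": 0,"claw": 43}
  ]
}}

```text
t: 13.05
ee_pos: [0.5335, -0.1762, 0.1881]
orientation: [0.707, -0.707, -0.02, 0.02]
force: [-1.3, 0.9, 0.8]
width: 0.0406
```

```bash
python3 - <<'E'
from h import *
tool();shot('c10.png')
E
```

```text
t13.05 z188.1 F[-1.26  0.85  0.76] w40.6  A x inner 153.7 y -33.8 | B x inner 171.6 y 19.2 | jaw 3.2
```

View pics/c10.png

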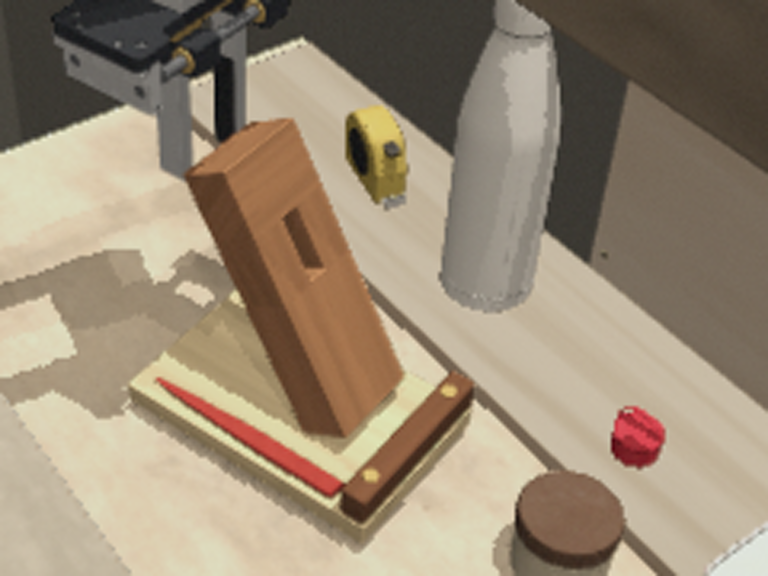

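Emit:
{"fn": "drive_tool", "kwargs": {
  "commands": [
    {"dx": -0.01,"dy": 0.17,"dz": -0.1,"roll": 0,"claw": 43},
    {"dx": -0.01,"dy": 0.17,"dz": -0.11,"roll": 0,"claw": 43},
    {"dx": -0.01,"dy": 0.17,"dz": -0.11,"roll": 0,"claw": 43},
    {"dx": -0.01,"dy": 0.16,"dz": -0.12,"roll": 0,"claw": 43},
    {"dx": -0.01,"dy": 0.16,"dz": -0.12,"roll": 0,"claw": 43},
    {"dx": -0.01,"dy": 0.16,"dz": -0.12,"roll": 0,"claw": 43},
    {"dx": 0,"dy": 0,"dz": 0,"roll": 0,"claw": 43},
    {"dx": 0,"dy": 0,"dz": 0,"roll": 0,"claw": 43}
  ]
}}

```text
t: 13.9
ee_pos: [0.5322, -0.152, 0.1716]
orientation: [0.707, -0.707, -0.02, 0.02]
force: [-1.2, 2.7, 1.6]
width: 0.0406
```

```bash
cat >> h.py <<'E'
def prof(g):
    """block outline in board x-z: brown points"""
    W=cloud(g);c=cv2.cvtColor(g['color'],cv2.COLOR_RGB2HSV)
    X=((W[...,:2]-S0)@e)*1000;Y=((W[...,:2]-S0)@nb)*1000;Z=W[...,2]*1000
    m=(X>-5)&(X<300)&(abs(Y+8)<43)&(Z>38)&(Z<240)&(c[...,1]>80)
    # top (-x) face: fit by plane facing the camera; side face y const
    P=np.stack([X,Y,Z],-1)[m]
    return P
def lean():
    g=arm.grab_frame('scene');P=prof(g)
    # side face: Y near its max
    best=None
    # broad -x face: RANSAC line in x-z using points with Y away from the sides
    Q=P[abs(P[:,1]+8)<28];rng=np.random.default_rng(0)
    for _ in range(400):
        a,b=Q[rng.integers(len(Q),size=2)][:,[0,2]]
        d=b-a;L=np.hypot(*d)
        if L<40: continue
        n=np.array([-d[1],d[0]])/L
        r=abs((Q[:,[0,2]]-a)@n)<2.5
        if best is None or r.sum()>best.sum(): best=r
    q=Q[best][:,[0,2]];mu=q.mean(0);u=np.linalg.svd(q-mu,full_matrices=False)[2][0]
    if u[1]<0:u=-u
    th=np.arctan2(u[0],u[1])
    # foot pivot: from -x face: line offset by 40 along (cos,-sin)
    n=np.array([np.cos(th),-np.sin(th)])
    p=mu+40*n; k=(30-p[1])/u[1]; xp=p[0]+k*u[0]
    print('lean %.1f deg n=%d/%d pivot x %.1f -> corner x %.1f z %.1f'%(np.degrees(th),best.sum(),len(Q),xp,xp+200*np.sin(th),30+200*np.cos(th)))
E
python3 - <<'E'
from h import *
tool();shot('c11.png');lean()
E
```

```text
t13.90 z171.6 F[-1.16  2.66  1.61] w40.6  A x inner 177.9 y -33.8 | B x inner 195.8 y 19.2 | jaw 3.2
lean 37.9 deg n=1821/2127 pivot x 55.8 -> corner x 178.6 z 187.9
```

View pics/c11.png

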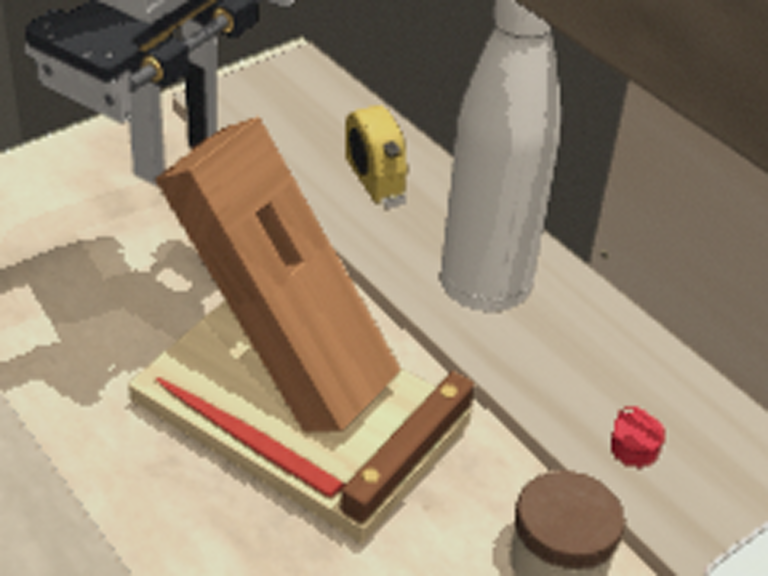

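Emit:
{"fn": "drive_tool", "kwargs": {
  "commands": [
    {"dx": -0.01,"dy": 0.15,"dz": -0.12,"roll": 0,"claw": 43},
    {"dx": 0,"dy": 0.1,"dz": -0.1,"roll": 0,"claw": 43},
    {"dx": 0,"dy": -0.08,"dz": -0.04,"roll": 0,"claw": 43},
    {"dx": 0,"dy": -0.08,"dz": -0.02,"roll": 0,"claw": 43},
    {"dx": 0,"dy": -0.08,"dz": 0,"roll": 0,"claw": 43},
    {"dx": 0,"dy": -0.08,"dz": 0,"roll": 0,"claw": 43},
    {"dx": 0,"dy": 0,"dz": 0,"roll": 0,"claw": 43}
  ]
}}

```text
t: 14.7
ee_pos: [0.532, -0.1547, 0.1645]
orientation: [-0.707, 0.707, 0.019, -0.019]
force: [1.0, 2.7, -0.3]
width: 0.0404
```

```bash
python3 - <<'E'
from h import *
tool();lean()
E
```

```text
t14.70 z164.5 F[ 1.01  2.73 -0.3 ] w40.4  A x inner 175.2 y -33.4 | B x inner 193.2 y 19.5 | jaw 3.1
lean 41.0 deg n=1844/2142 pivot x 44.8 -> corner x 176.1 z 180.9
```

Emit:
{"fn": "drive_tool", "kwargs": {
  "commands": [
    {"dx": 0,"dy": -0.08,"dz": 0,"roll": 0,"claw": 43},
    {"dx": 0,"dy": -0.08,"dz": 0,"roll": 0,"claw": 43},
    {"dx": 0,"dy": -0.08,"dz": 0,"roll": 0,"claw": 43},
    {"dx": 0,"dy": -0.08,"dz": 0,"roll": 0,"claw": 43},
    {"dx": 0,"dy": -0.08,"dz": 0,"roll": 0,"claw": 43},
    {"dx": 0,"dy": -0.08,"dz": 0,"roll": 0,"claw": 43},
    {"dx": 0,"dy": -0.08,"dz": 0,"roll": 0,"claw": 43},
    {"dx": 0,"dy": 0,"dz": 0,"roll": 0,"claw": 43}
  ]
}}

```text
t: 15.55
ee_pos: [0.5319, -0.1685, 0.1644]
orientation: [-0.707, 0.707, 0.019, -0.019]
force: [-0.4, 1.2, 0.9]
width: 0.0402
```

```bash
python3 - <<'E'
from h import *
tool();lean();shot('c12.png')
E
```

```text
t15.55 z164.4 F[-0.41  1.2   0.89] w40.2  A x inner 161.4 y -32.4 | B x inner 179.4 y 20.2 | jaw 3.2
lean 41.1 deg n=1895/2164 pivot x 30.8 -> corner x 162.1 z 180.8
```

View pics/c12.png

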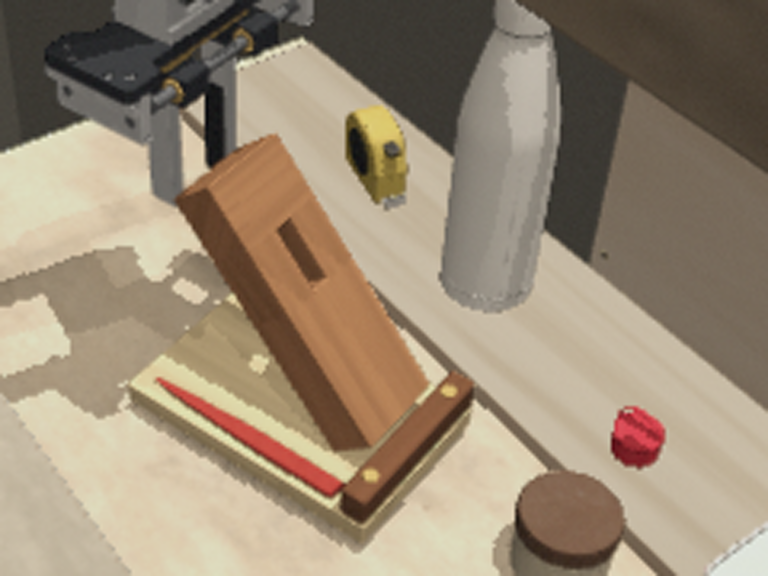

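```bash
python3 - <<'E'
import numpy as np
p=(161.4,180.7)
for t in range(43,91,2):
    r=np.radians(t);q=(25/np.tan(r)+200*np.sin(r),30+200*np.cos(r))
    print(t,'x%.1f z%.1f'%q,'dy %.3f dz %.3f'%((q[0]-p[0])/25,(q[1]-p[1])/25));p=q
E
```

```text
43 x163.2 z176.3 dy 0.072 dz -0.177
45 x166.4 z171.4 dy 0.128 dz -0.194
47 x169.6 z166.4 dy 0.126 dz -0.201
49 x172.7 z161.2 dy 0.124 dz -0.208
51 x175.7 z155.9 dy 0.120 dz -0.214
53 x178.6 z150.4 dy 0.116 dz -0.220
55 x181.3 z144.7 dy 0.111 dz -0.226
57 x184.0 z138.9 dy 0.105 dz -0.231
59 x186.5 z133.0 dy 0.099 dz -0.237
61 x188.8 z127.0 dy 0.093 dz -0.242
63 x190.9 z120.8 dy 0.086 dz -0.247
65 x192.9 z114.5 dy 0.079 dz -0.251
67 x194.7 z108.1 dy 0.072 dz -0.255
69 x196.3 z101.7 dy 0.064 dz -0.259
71 x197.7 z95.1 dy 0.056 dz -0.262
73 x198.9 z88.5 dy 0.048 dz -0.266
75 x199.9 z81.8 dy 0.039 dz -0.268
77 x200.6 z75.0 dy 0.030 dz -0.271
79 x201.2 z68.2 dy 0.022 dz -0.273
81 x201.5 z61.3 dy 0.012 dz -0.275
83 x201.6 z54.4 dy 0.003 dz -0.277
85 x201.4 z47.4 dy -0.006 dz -0.278
87 x201.0 z40.5 dy -0.016 dz -0.279
89 x200.4 z33.5 dy -0.025 dz -0.279
```

Emit:
{"fn": "drive_tool", "kwargs": {
  "commands": [
    {"dx": 0,"dy": 0,"dz": -0.09,"roll": 0,"claw": 43},
    {"dx": 0,"dy": 0.02,"dz": -0.09,"roll": 0,"claw": 43},
    {"dx": 0,"dy": 0.05,"dz": -0.1,"roll": 0,"claw": 43},
    {"dx": 0,"dy": 0.06,"dz": -0.1,"roll": 0,"claw": 43},
    {"dx": 0,"dy": 0.06,"dz": -0.1,"roll": 0,"claw": 43},
    {"dx": 0,"dy": 0.06,"dz": -0.1,"roll": 0,"claw": 43},
    {"dx": -0.01,"dy": 0.06,"dz": -0.1,"roll": 0,"claw": 43},
    {"dx": -0.01,"dy": 0.06,"dz": -0.1,"roll": 0,"claw": 43}
  ]
}}

```text
t: 16.45
ee_pos: [0.5314, -0.1584, 0.1447]
orientation: [0.707, -0.707, -0.02, 0.02]
force: [-0.3, 3.5, 0.9]
width: 0.0403
```

```bash
python3 - <<'E'
from h import *
tool();lean()
E
```

```text
t16.45 z144.7 F[-0.28  3.48  0.94] w40.3  A x inner 171.5 y -32.6 | B x inner 189.5 y 20.2 | jaw 3.2
lean 49.0 deg n=1901/2161 pivot x 21.5 -> corner x 172.4 z 161.3
```

Emit:
{"fn": "drive_tool", "kwargs": {
  "commands": [
    {"dx": 0,"dy": 0.06,"dz": -0.107,"roll": 0,"claw": 43},
    {"dx": 0,"dy": 0.06,"dz": -0.107,"roll": 0,"claw": 43},
    {"dx": 0,"dy": 0.056,"dz": -0.11,"roll": 0,"claw": 43},
    {"dx": 0,"dy": 0.056,"dz": -0.11,"roll": 0,"claw": 43},
    {"dx": 0,"dy": 0.053,"dz": -0.113,"roll": 0,"claw": 43},
    {"dx": 0,"dy": 0.053,"dz": -0.113,"roll": 0,"claw": 43},
    {"dx": -0.01,"dy": 0.05,"dz": -0.115,"roll": 0,"claw": 43},
    {"dx": -0.01,"dy": 0.05,"dz": -0.115,"roll": 0,"claw": 43}
  ]
}}

```text
t: 17.3
ee_pos: [0.5309, -0.1472, 0.1223]
orientation: [0.707, -0.706, -0.02, 0.02]
force: [0.5, 5.5, 0.9]
width: 0.0403
```

```bash
python3 - <<'E'
from h import *
tool();lean()
E
```

```text
t17.30 z122.3 F[0.48 5.52 0.88] w40.3  A x inner 182.7 y -32.6 | B x inner 200.7 y 20.2 | jaw 3.2
lean 57.1 deg n=1872/2139 pivot x 15.9 -> corner x 183.8 z 138.7
```

Emit:
{"fn": "drive_tool", "kwargs": {
  "commands": [
    {"dx": 0,"dy": 0.05,"dz": -0.118,"roll": 0,"claw": 43},
    {"dx": 0,"dy": 0.049,"dz": -0.118,"roll": 0,"claw": 43},
    {"dx": 0,"dy": 0.047,"dz": -0.121,"roll": 0,"claw": 43},
    {"dx": 0,"dy": 0.046,"dz": -0.121,"roll": 0,"claw": 43},
    {"dx": 0,"dy": 0.043,"dz": -0.123,"roll": 0,"claw": 43},
    {"dx": 0,"dy": 0.043,"dz": -0.123,"roll": 0,"claw": 43},
    {"dx": -0.01,"dy": 0.04,"dz": -0.125,"roll": 0,"claw": 43},
    {"dx": -0.01,"dy": 0.039,"dz": -0.125,"roll": 0,"claw": 43}
  ]
}}

```text
t: 18.15
ee_pos: [0.5302, -0.1382, 0.0975]
orientation: [0.707, -0.706, -0.019, 0.02]
force: [-0.7, 5.5, 0.2]
width: 0.0404
```

```bash
python3 - <<'E'
from h import *
tool();lean()
E
```

```text
t18.15 z97.5 F[-0.68  5.47  0.21] w40.4  A x inner 191.8 y -32.5 | B x inner 209.8 y 20.4 | jaw 3.2
lean 65.2 deg n=1845/2145 pivot x 11.3 -> corner x 192.9 z 113.9
```

Tracking exactly; next 65→73°, a touch more press.

Emit:
{"fn": "drive_tool", "kwargs": {
  "commands": [
    {"dx": 0,"dy": 0.035,"dz": -0.127,"roll": 0,"claw": 43},
    {"dx": 0,"dy": 0.034,"dz": -0.127,"roll": 0,"claw": 43},
    {"dx": 0,"dy": 0.031,"dz": -0.129,"roll": 0,"claw": 43},
    {"dx": 0,"dy": 0.03,"dz": -0.129,"roll": 0,"claw": 43},
    {"dx": 0,"dy": 0.026,"dz": -0.131,"roll": 0,"claw": 43},
    {"dx": 0,"dy": 0.026,"dz": -0.131,"roll": 0,"claw": 43},
    {"dx": 0,"dy": 0.022,"dz": -0.133,"roll": 0,"claw": 43},
    {"dx": 0,"dy": 0.022,"dz": -0.133,"roll": 0,"claw": 43}
  ]
}}

```text
t: 19.0
ee_pos: [0.5299, -0.1322, 0.0711]
orientation: [0.708, -0.706, -0.019, 0.02]
force: [-0.4, 6.1, -1.8]
width: 0.0406
```

```bash
python3 - <<'E'
from h import *
tool();lean();shot('c13.png')
E
```

```text
t19.00 z71.1 F[-0.44  6.07 -1.83] w40.6  A x inner 197.8 y -32.6 | B x inner 215.7 y 20.5 | jaw 3.2
lean 73.4 deg n=1768/2068 pivot x 6.7 -> corner x 198.4 z 87.2
```

View pics/c13.png

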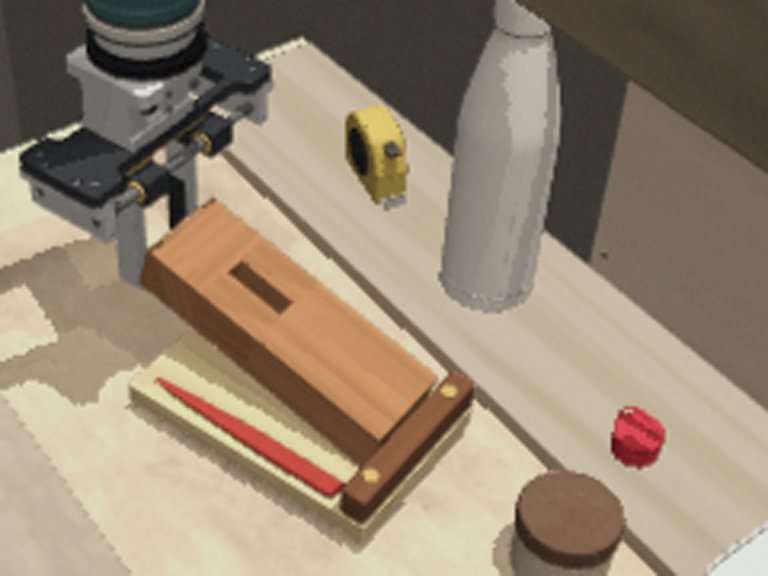

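Emit:
{"fn": "drive_tool", "kwargs": {
  "commands": [
    {"dx": 0,"dy": 0.015,"dz": -0.134,"roll": 0,"claw": 43},
    {"dx": 0,"dy": 0.015,"dz": -0.134,"roll": 0,"claw": 43},
    {"dx": 0,"dy": 0.01,"dz": -0.135,"roll": 0,"claw": 43},
    {"dx": 0,"dy": 0.01,"dz": -0.135,"roll": 0,"claw": 43},
    {"dx": 0,"dy": 0.006,"dz": -0.136,"roll": 0,"claw": 43},
    {"dx": 0,"dy": 0.006,"dz": -0.136,"roll": 0,"claw": 43}
  ]
}}

```text
t: 19.7
ee_pos: [0.5296, -0.13, 0.0505]
orientation: [0.708, -0.706, -0.019, 0.02]
force: [1.0, 7.0, -2.1]
width: 0.0404
```

```bash
python3 - <<'E'
from h import *
tool();lean()
E
```

```text
t19.70 z50.5 F[ 1.05  6.95 -2.1 ] w40.4  A x inner 200.0 y -32.4 | B x inner 218.0 y 20.6 | jaw 3.2
lean 79.4 deg n=1710/2007 pivot x 3.8 -> corner x 200.4 z 66.7
```

Emit:
{"fn": "drive_tool", "kwargs": {
  "commands": [
    {"dx": 0,"dy": 0,"dz": -0.12,"roll": 0,"claw": 43},
    {"dx": 0,"dy": 0,"dz": -0.12,"roll": 0,"claw": 43},
    {"dx": 0,"dy": 0,"dz": -0.12,"roll": 0,"claw": 43},
    {"dx": 0,"dy": 0,"dz": -0.12,"roll": 0,"claw": 43},
    {"dx": 0,"dy": -0.005,"dz": -0.12,"roll": 0,"claw": 43},
    {"dx": 0,"dy": -0.005,"dz": -0.12,"roll": 0,"claw": 43}
  ]
}}

```text
t: 20.35
ee_pos: [0.5294, -0.1297, 0.0323]
orientation: [0.708, -0.705, -0.019, 0.021]
force: [0.2, 7.9, -1.9]
width: 0.0405
```

```bash
python3 - <<'E'
from h import *
tool();lean()
E
```

```text
t20.35 z32.3 F[ 0.24  7.89 -1.89] w40.5  A x inner 200.3 y -32.2 | B x inner 218.2 y 20.7 | jaw 3.2
lean 84.7 deg n=1636/1935 pivot x 1.1 -> corner x 200.2 z 48.3
```

Emit:
{"fn": "drive_tool", "kwargs": {
  "commands": [
    {"dx": 0,"dy": -0.005,"dz": -0.11,"roll": 0,"claw": 43},
    {"dx": 0,"dy": -0.005,"dz": -0.11,"roll": 0,"claw": 43},
    {"dx": 0,"dy": -0.008,"dz": -0.11,"roll": 0,"claw": 43},
    {"dx": 0,"dy": -0.008,"dz": -0.11,"roll": 0,"claw": 43},
    {"dx": 0,"dy": -0.01,"dz": -0.1,"roll": 0,"claw": 43},
    {"dx": 0,"dy": -0.01,"dz": -0.1,"roll": 0,"claw": 43},
    {"dx": 0,"dy": 0,"dz": -0.06,"roll": 0,"claw": 43},
    {"dx": 0,"dy": 0,"dz": 0,"roll": 0,"claw": 43}
  ]
}}

```text
t: 21.2
ee_pos: [0.5296, -0.1307, 0.0148]
orientation: [0.708, -0.705, -0.019, 0.021]
force: [0.2, 9.3, -1.2]
width: 0.0404
```

```bash
python3 - <<'E'
from h import *
tool();lean();shot('c14.png')
E
```

```text
t21.20 z14.8 F[ 0.23  9.31 -1.21] w40.4  A x inner 199.3 y -32.3 | B x inner 217.2 y 20.6 | jaw 3.2
lean 89.8 deg n=1556/1853 pivot x -4.5 -> corner x 195.5 z 30.8
```

View pics/c14.png

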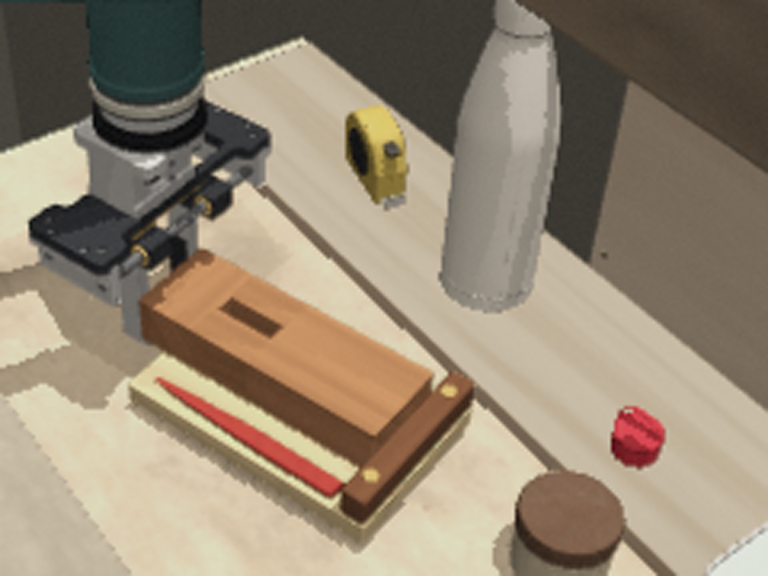

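Emit:
{"fn": "drive_tool", "kwargs": {
  "commands": [
    {"dx": 0,"dy": 0,"dz": -0.03,"roll": 0,"claw": 43},
    {"dx": 0,"dy": 0.03,"dz": 0,"roll": 0,"claw": 43},
    {"dx": 0,"dy": 0.05,"dz": 0,"roll": 0,"claw": 43},
    {"dx": 0,"dy": 0.1,"dz": 0,"roll": 0,"claw": 43},
    {"dx": 0,"dy": 0.3,"dz": 0,"roll": 0,"claw": 43},
    {"dx": 0,"dy": 0.6,"dz": 0,"roll": 0,"claw": 43},
    {"dx": 0,"dy": 0.6,"dz": 0,"roll": 0,"claw": 43},
    {"dx": 0,"dy": 0,"dz": 0,"roll": 0,"claw": 43}
  ]
}}

```text
t: 22.1
ee_pos: [0.5304, -0.089, 0.016]
orientation: [0.707, -0.707, -0.021, 0.02]
force: [0.3, 0.3, 0.7]
width: 0.0403
```

```bash
cat > chk.py <<'E'
from h import *
import sys
tool();lean();shot(sys.argv[1])
P=prof(arm.grab_frame('scene'));T=P[abs(P[:,2]-70)<5]
print('top z',np.median(T[:,2]));r=cv2.minAreaRect(T[:,:2].astype(np.float32));print('scene',r,cv2.boxPoints(r).round(1).tolist())
W=cloud(arm.grab_frame('top'));X=((W[...,:2]-S0)@e)*1000;Y=((W[...,:2]-S0)@nb)*1000
m=(abs(W[...,2]-.07)<.005)&(X>-10)&(X<215)&(abs(Y)<60)
if m.sum()>50:
    r=cv2.minAreaRect(np.stack([X[m],Y[m]],-1).astype(np.float32));print('top',m.sum(),r,cv2.boxPoints(r).round(1).tolist())
for l in('leg_blank','stop_face','leg_head'):
    for c in('scene','top'):
        for m in arm.tip_of(c,l)[:1]:print(c,l,m['score'],(np.array(m['position'])*[640,480]).round(1))
E
python3 chk.py c15.png
```

```text
t22.10 z16.0 F[0.32 0.3  0.71] w40.3  A x inner 240.9 y -35.4 | B x inner 258.8 y 17.5 | jaw 3.3
lean 90.0 deg n=1578/1855 pivot x -222.2 -> corner x -22.2 z 30.0
top z 70.011298598504
scene ((99.20866394042969, -6.556571960449219), (201.6656494140625, 73.48189544677734), 0.1762314736843109) [[-1.7000000476837158, 29.899999618530273], [-1.5, -43.599998474121094], [200.1999969482422, -43.0], [199.89999389648438, 30.5]]
top 1715 ((100.30333709716797, -8.007137298583984), (199.69981384277344, 70.88077545166016), 0.21913082897663116) [[0.30000001192092896, 27.100000381469727], [0.6000000238418579, -43.79999923706055], [200.3000030517578, -43.099998474121094], [200.0, 27.799999237060547]]
scene leg_blank 0.83 [369.6 281.5]
top leg_blank 0.73 [365.9 217.6]
scene stop_face 0.78 [361.5 291.2]
top stop_face 0.88 [364.8 224.4]
scene leg_head 0.69 [289.8 239.7]
top leg_head 0.56 [292.4 223.3]
```

View pics/c15.png

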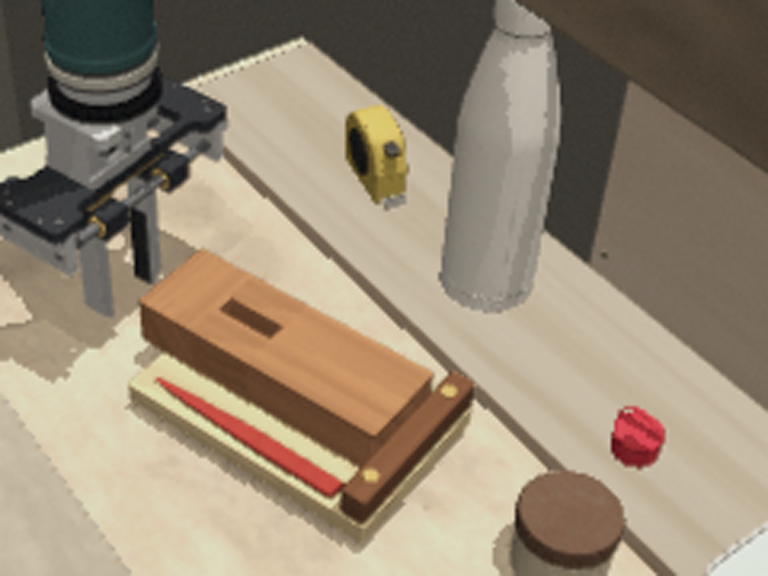

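Emit:
{"fn": "drive_tool", "kwargs": {
  "commands": [
    {"dx": 0,"dy": 0.5,"dz": 0.5,"roll": 0,"claw": 43},
    {"dx": 0,"dy": 0.5,"dz": 0.6,"roll": 0,"claw": 43},
    {"dx": 0,"dy": 0.2,"dz": 0.5,"roll": 0,"claw": 43},
    {"dx": 0,"dy": 0,"dz": 0.2,"roll": 0,"claw": 43},
    {"dx": 0,"dy": 0,"dz": 0,"roll": 0,"claw": 43},
    {"dx": 0,"dy": 0,"dz": 0,"roll": 0,"claw": 43}
  ]
}}

```text
t: 23.2
ee_pos: [0.5304, -0.0612, 0.061]
orientation: [-0.707, 0.707, 0.02, -0.02]
force: [-0.5, -0.1, -0.7]
width: 0.0404
```

```bash
python3 chk.py c16.png | head -5; python3 -c "
from h import *
W=cloud(arm.grab_frame('top'))
m=arm.masks_of('top','carpenter_pencil')[0]['pixels'];print('pencil',np.nanpercentile(W[m],[2,50,98],axis=0).round(4).tolist())
print(arm.sense()['force']);print(arm.sign_off())"
```

```text
t23.20 z61.0 F[-0.46 -0.1  -0.67] w40.4  A x inner 268.7 y -36.8 | B x inner 286.6 y 16.1 | jaw 3.2
lean 90.0 deg n=1565/1865 pivot x 83.2 -> corner x 283.2 z 30.1
top z 69.97307066607367
scene ((99.12709045410156, -5.507701873779297), (202.80628967285156, 73.2015380859375), 0.5030112266540527) [[-2.5999999046325684, 30.200000762939453], [-2.0, -43.0], [200.8000030517578, -41.20000076293945], [200.1999969482422, 32.0]]
top 1703 ((100.48052215576172, -7.963161468505859), (199.28639221191406, 70.9886245727539), 0.04732818156480789) [[0.800000011920929, 27.399999618530273], [0.8999999761581421, -43.5], [200.1999969482422, -43.400001525878906], [200.10000610351562, 27.600000381469727]]
pencil [[0.4707, -0.3291, 0.0298], [0.4779, -0.2594, 0.0387], [0.4859, -0.19, 0.0451]]
[-0.02351297  0.53355428 -0.52053834]
the job is handed in; nothing more can be done
None
```

The blank is lying flat on its broad side on the board, foot end against the stop, and the job is handed in.

**How it was done**
- I tipped the blank with one finger behind it and the other catching it in front.
- Both fingers then went under the leaning side of its head.
- At about 41° of lean I slid the foot back to the stop.
- From there I lowered it with the fingers following the head edge all the way down. My wrist-force readings peaked at about 9 N, sampled only at the end of each move.

**Last checks, at about 23 s**

| What | Measured |
|---|---|
| Upper face above the bench | 70 mm, so flat (lean 90.0°) |
| Foot end from the stop | about 1 mm (top camera) |
| Off the board's middle line | about 8 mm |
| Angle to the board's direction | under 1° |
| Hand from the head end | about 70 mm, wrist force at noise level |

**Where the checks were weaker or disagreed**
- The scene camera put the foot end 2–3 mm past the stop's face, where the top camera put it about 1 mm short. That is about the calibration error.
- Once the blank lay flat, my lean routine's figure for the foot position no longer made sense. I ignored it and used the outline of the upper face instead.
- The pencil's outline is where it was at the start on the sides I could compare. More of its length showed at the end, so its middle reads differently.
- I did not re-measure the cork block, jar, string ball, wedge or scraper. The hand stayed well away from them.

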